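# Check the bite point of a brake lever and record it

### The job

On the test rig, push the brake lever towards the handlebar grip until its resistance clearly firms up, hold it there for a moment without forcing it, and let it spring back. Then turn the record arm by its knob until it lines up with the thin drag pointer, which stays where the lever left it, and let go; do not touch the pointer and leave the loose things around the rig where they are.

Things in the scene. Friction and masses are not known exactly. Their poses are not given: they have to be found in the camera images.
- rig: Fixed test rig: grey box casting 30 mm high. Origin: on the vertical pivot axis of lever, pointer and record arm, at table level; z up. In its frame (mm) the lever points to -y, the scale lies to +y; the casting covers x -95 to 95, y -65 to 185, and its small block under the grip x 70 to 140, y -220 to -60. Under the lever beyond y = -65 is bare table.
- grip (a point): Middle of the fixed rubber handlebar grip: a level bar 32 mm thick, 160 mm long, along the rig's y axis; centre 60 mm above the table, 115 mm from the released lever.
- lever (a joint): Brake lever angle (rad), 0 = released, grows as its end is pushed in the rig's +x direction towards the grip (counter-clockwise from above). Aluminium bar 12 mm thick, 22 mm tall (49 to 71 mm above the table), reaching 175 mm from the pivot; a spring returns it to 0. It firms up somewhere between 0.15 and 0.45 rad, different each time and not visible.
- lever_push (a point): Where to push: middle of the lever's face towards the rig's -x, 130 mm from the pivot, 60 mm above the table. x axis = push direction, y axis along the lever to the pivot. Pushed here it resists with about 1 to 3 N at first; where it firms up the force steps to about 8 N, then climbs about 1.5 N per mm. Over 6 N for 0.3 s it is firmly pressed; over 20 N it is strained.
- telltale (a joint): Angle (rad) of the thin drag pointer over the scale. The lever carries it along counter-clockwise (same angle as the lever, within 0.02 rad); light friction keeps it at the farthest angle the lever reached. 0 = start; the zero line is turned 0.35 rad clockwise (from above) from the rig's +y axis.
- telltale_tip (a point): Tip of the drag pointer, a dark steel strip 6 mm wide, 125 mm from the pivot, 45 mm above the table. y axis along the pointer, outwards.
- marker (a joint): Angle (rad) of the record arm, same zero line and direction as the drag pointer, 0 to 0.85: the two are aligned when both angles are equal. Starts beyond the pointer, at 0.62 to 0.78. Stays by friction; about 1 N at the knob turns it. It passes freely beneath the pointer.
- marker_knob (a point): Centre of the top of the record arm's knob: upright black cylinder 16 mm in diameter, from 34 to 66 mm above the table, 155 mm from the pivot, at the end of a flat steel strip 10 mm wide, 35 mm above the table. y axis along the arm, outwards.
- phone: Bystander: black phone lying flat, 75 x 152 x 9 mm. Loose; origin at its underside. Not to be moved.
- screwdriver: Bystander: screwdriver lying on the table. Loose; origin at its underside. Not to be moved.
- spanner: Bystander: open spanner lying on the table. Loose; origin at its underside. Not to be moved.
- spindle: Bystander: turned steel spindle on a round foot, 48 across and 65 tall mm. Loose; origin at its underside. Not to be moved.
- chuck: Bystander: turned aluminium collet, 52 across and 50 tall mm. Loose; origin at its underside. Not to be moved.
- tape: Bystander: roll of grey tape lying flat, 84 across and 20 tall mm. Loose; origin at its underside. Not to be moved.
- meter: Bystander: black pocket meter lying flat, 85 x 160 x 43 mm. Loose; origin at its underside. Not to be moved.

How it is judged:
By the outcome, as a careful person would: the job done as asked, in the order asked, and still so for the second after the job is handed in, with the robot touching nothing.
It also fails if it takes over 64 s, if anything falls off the work surface, if the arm or the gripper's body presses on something with over 40 N, if the wrist force passes 120 N, or if a joint passes its speed limit or range.

### The arm

A 6-joint arm with a two-finger parallel gripper is mounted at the origin on the work surface. World frame = base frame: x ahead of the robot, y to its left, z up, the work surface at z = 0. Lengths are in m, angles in degrees, forces in N, time in s.
With the tool pointing down it reaches from about 0.4 to 0.825 m from the base axis. Payload 7 kg.
Tool frame: the origin (TCP) lies between the finger pads; the fingertips stand 25 mm ahead of it and the grasp point (between the pads) lies 6 mm ahead of it; z points along the fingers, y is the direction in which the jaws open and shut (so a half turn about z gives the same grasp; the last joint's range is limited). The gripper opens to 88 mm and grips with 3 to 60 N. Pads are 19 mm wide; open, the fingers measure 130 mm over their backs; the gripper's body (78 mm by 193 mm) begins 47 mm behind the grasp point.
Start: joints at [84.861, 20.546, 0.682, 0, -70.136, -16.507], TCP at [0.249, 0.627, 0.252] pointing down, gripper open.
Joint ranges: [-176.03, 176.03], [-82.01, 121.73], [-58.28, 71.71], [-173.87, 95.51], [-174.79, -0.11], [-173.66, 173.66]. Speed limits (degrees/s): [136.94, 136.94, 172.46, 180, 180, 180].

### API

Orientations are given as a 3x3 rotation matrix whose columns are the frame's x, y, z axes.
In Python, from cell import arm gives the robot as it stands.
- The arm moves only by the tool send_rows, never from a script. Its arguments are lists of equal length, an entry for each row: "delta_pos": the shift along the tool's x, y, z in cm, a list of three; "twist": the turn, a rotation vector about the tool's x, y, z in degrees, a list of three; "fingers": the opening, from 0 (shut) to 1 (fully open). In form: {"delta_pos": [[dx, dy, dz], ...], "twist": [[wx, wy, wz], ...], "fingers": [fingers, ...]}. A call has exactly 8 rows; each row shifts and turns the commanded pose from where the row before left it, along the tool's axes as they then stand; what a row does not reach is not made up. A row lasts 1/8 s, in which the tool goes at most 62.5 mm and 10.7 degrees, less where a joint would pass 70% of its speed; a pose out of reach is approached as far as the arm can. A call is refused whole if a number of a shift passes 6.25 or a number of a turn 10.7, either way. A call with a gripper value outside its range is refused whole. The fingers move at their own pace and stop on an object; "squeeze" is the grip in N (left out, the last holds). Time passes only in rows, so rows that do not move let the fingers close, or fill a call up. It gives the time, the measured TCP pose, the force and the opening at its end, in the units of the state.
- arm.get_state(): the state, without advancing time (a new reading comes with each control period).
- arm.grab_frame(name): name is "scene" or "top" or "wrist"; returns the picture (384x512x3 uint8, red, green, blue); there is no depth.
- arm.camera_params(name): a dict with "K" (3x3 intrinsics, pixels), "R" (3x3) and "t" (3): a world point X has camera coordinates R X + t. Camera axes: x right, y down, z forward; pixel columns grow to the right and rows downward; lengths in m; the calibration is good to about 2 mm. A picture is of the moment at which its call begins: read the wrist's pose just before it. camera_params takes no time and is no camera call; for the wrist camera it gives the pose at the moment of the call.
- arm.job_done(): hands the job in, once; it reports no verdict.
Trained networks look in the newest picture that a camera, given by its name, has taken for a name from the list of things; names that differ only in an ending like _2 or _b are one class to them, and where a whole thing is asked for, a point or a joint stands for the part that bears it (a point fixed in the world has none). Each returns a list of dicts, best first, with "confidence" (0 to 1); they miss things now and then, are a little off and sometimes report something else, mostly with a low value. They report only what shows in the picture. A call takes as long as a camera call.
- arm.boxes_of(camera, query): "position" ([x, y, z] in m, in world coordinates, good to about 4 mm: the middle of the surface that is visible of it).
The state is a dict: "clock": time; "qpos": joint angles; "qvel": joint speeds; "tau": joint torques, N m; "ee_pos": TCP position; "tcp_rot": TCP orientation; "force": force on the tool from outside, world axes, zero at the start; "moment": the same for the moment, N m; "gripper_width": finger opening in m.
Only numpy, scipy, OpenCV 4.12 (cv2) and the standard library are available. Lean on these libraries where they do the work, as an engineer would, in place of code of your own. Each camera call takes 0.05 s, during which the arm holds its last target. There are 200 camera calls.

## Working session

There is one attempt and no reset: what is moved stays moved. The work goes in short steps, Python scripts to look and compute and a tool call to move; the robot and the scene stay as the last step left them, time stands still between calls to the robot, and variables do not carry over. Pictures are saved under pics/ and viewed, about 8 in all and at most 12, crops included, and the job is handed in when it is done.

Besides the shell and the picture viewer there is one more tool, called after "Emit:" in YAML: its name, and indented under it one key for each argument. send_rows: Moves the arm, as the interface text tells. Its arguments: {"type":"object","properties":{"delta_pos":{"type":"array"},"twist":{"type":"array"},"fingers":{"type":"array"},"squeeze":{"type":"number"}},"required":["delta_pos","twist","fingers"]}

```bash
mkdir -p pics; ls
python3 - <<'E'
from cell import arm
import cv2
s=arm.get_state();print(s)
for n in ("top","scene"):
    f=arm.grab_frame(n);cv2.imwrite(f"pics/{n}0.png",f[:,:,::-1])
    for q in ["rig","grip","lever","lever_push","telltale","telltale_tip","marker","marker_knob","phone","screwdriver","spanner","spindle","chuck","tape","meter"]:
        try:print(n,q,[(round(d["confidence"],2),[round(float(v),3) for v in d["position"]]) for d in arm.boxes_of(n,q)[:2]])
        except Exception as e:print(q,e)
E
```

```text
pics
{'clock': 0.0, 'qpos': array([ 8.48614088e+01,  2.05915276e+01,  6.34430339e-01, -1.95992070e-02,
       -7.01347414e+01, -1.65043140e+01]), 'qvel': array([ 0.11448339, -0.1120405 ,  0.04445587,  0.00238445,  0.01025208,
        0.10421426]), 'tau': array([ 3.70185335e-04, -5.82723391e+01,  2.93047625e+01,  6.99716985e+00,
        6.90389556e-03, -1.56794044e-04]), 'ee_pos': array([0.24884286, 0.62698874, 0.25062822]), 'tcp_rot': array([[ 9.29457621e-01, -3.68928604e-01, -4.63983654e-04],
       [-3.68928867e-01, -9.29456311e-01, -1.56761123e-03],
       [ 1.47084089e-04,  1.62820517e-03, -9.99998664e-01]]), 'force': array([-0.0463374 ,  0.65831851, -0.16696924]), 'moment': array([-0.03941132,  0.06302496, -0.01698802]), 'gripper_width': 0.08758220014927304}
top rig [(0.64, [0.572, 0.067, 0.027])]
top grip [(0.61, [0.572, 0.067, 0.032])]
top lever [(0.8, [0.571, -0.018, 0.068])]
top lever_push [(0.72, [0.571, -0.017, 0.071]), (0.62, [0.542, 0.322, 0.024])]
top telltale [(0.53, [0.573, 0.108, 0.048])]
top telltale_tip [(0.59, [0.57, 0.11, 0.043])]
top marker [(0.67, [0.52, 0.129,
[... 559 characters left out ...]
r_push [(0.67, [0.58, -0.036, 0.066])]
scene telltale [(0.66, [0.579, 0.107, 0.051])]
scene telltale_tip [(0.65, [0.691, 0.14, 0.016]), (0.6, [0.576, 0.113, 0.047])]
scene marker [(0.48, [0.515, 0.137, 0.038])]
scene marker_knob [(0.52, [0.514, 0.132, 0.036])]
scene phone [(0.56, [0.681, -0.316, 0.011]), (0.39, [0.609, 0.032, 0.029])]
scene screwdriver [(0.56, [0.514, -0.219, 0.019]), (0.52, [0.557, 0.313, 0.024])]
scene spanner [(0.81, [0.421, 0.021, 0.004])]
scene spindle [(0.52, [0.689, 0.143, 0.02])]
scene chuck [(0.8, [0.554, 0.31, 0.027]), (0.32, [0.512, -0.218, 0.023])]
scene tape [(0.93, [0.736, 0.056, 0.015]), (0.37, [0.42, 0.019, 0.003])]
scene meter [(0.57, [0.724, 0.253, 0.034])]
```

Run:
```python
import cv2
cv2.imwrite("pics/top0b.png",cv2.resize(cv2.imread("pics/top0.png"),(800,600),interpolation=cv2.INTER_CUBIC))
from cell import arm
p=arm.camera_params("top");print(p)
```

```text
{'K': array([[479.48825067,   0.        , 253.01575658],
       [  0.        , 479.48825067, 189.0354419 ],
       [  0.        ,   0.        ,   1.        ]]), 'R': array([[ 0.0272982 , -0.99958712,  0.0089669 ],
       [-0.99617825, -0.02794744, -0.08275166],
       [ 0.0829681 , -0.00667366, -0.99652986]]), 't': array([-0.02923612,  0.60466564,  1.1953205 ])}
```

View pics/top0b.png

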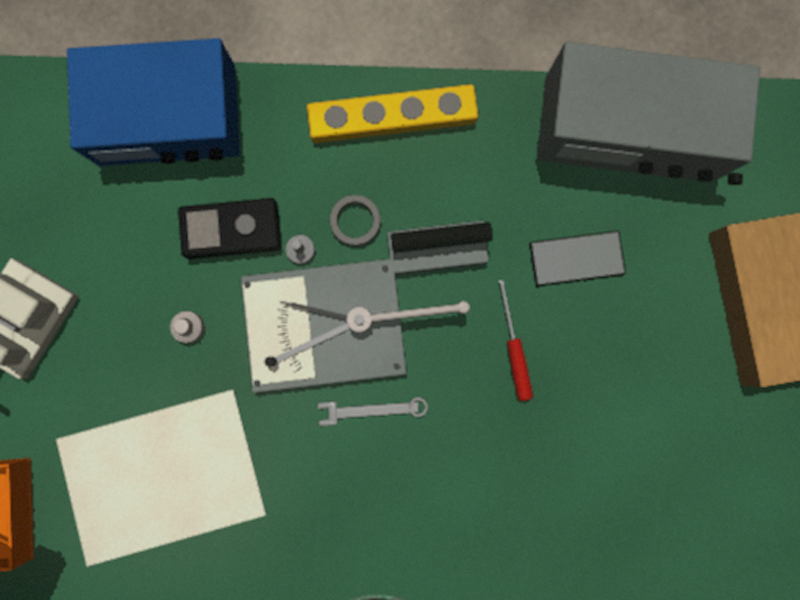

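View pics/scene0.png

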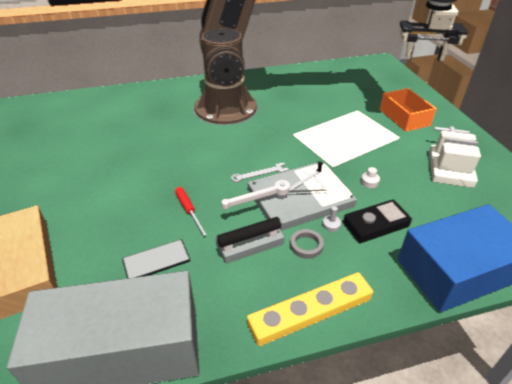

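The top view, in 800x600 pixels, shows the pivot at (359,320), lever tip at (464,308), knob top at (271,362), pointer tip at (283,303) and casting corners at (243,278), (400,262), (406,375) and (253,391). The lever's push side is bare table. The spanner lies towards the robot at about (375,411) and the screwdriver beyond the lever's end.

```bash
cat > h.py <<'E'
import numpy as np
from cell import arm
def ray(cam,uv,z,p=None):
    p=p or arm.camera_params(cam); R,t=p["R"],p["t"]
    d=R.T@np.linalg.inv(p["K"])@[uv[0],uv[1],1]; c=-R.T@t
    return c+d*(z-c[2])/d[2]
E
python3 - <<'E'
from h import *
from scipy.optimize import least_squares
s=512/800
P={k:ray("top",(np.array(uv)+.5)*s-.5,z) for k,uv,z in [("piv",(359,320),.072),("tip",(464,308),.066),("c1",(243,278),.03),("c2",(400,262),.03),("c3",(406,375),.03),("c4",(253,391),.03),("knob",(271,362),.066),("ptr",(283,303),.045)]}
for k,v in P.items():print(k,v.round(4))
M={"piv":(0,0),"tip":(0,-.175),"c1":(.095,.185),"c2":(.095,-.065),"c3":(-.095,-.065),"c4":(-.095,.185)}
def f(q):
    c,s_=np.cos(q[2]),np.sin(q[2])
    return np.concatenate([q[:2]+np.array([[c,-s_],[s_,c]])@M[k]-P[k][:2] for k in M])
r=least_squares(f,[.57,.05,0],loss="soft_l1",f_scale=.003);print(r.x,np.degrees(r.x[2]),r.fun.reshape(-1,2).round(4))
x,y,a=r.x
for k in("knob","ptr"):
    d=P[k][:2]-r.x[:2];print(k,np.hypot(*d),np.arctan2(d[1],d[0])-a-np.pi/2+.35)
c,s_=np.cos(a),np.sin(a)
for n,v in [("push",(-.006,-.130)),("grip",(.115,-.13))]: print(n,r.x[:2]+np.array([[c,-s_],[s_,c]])@v)
E
```

```text
piv [0.5616 0.0439 0.072 ]
tip [ 0.5854 -0.1203  0.066 ]
c1 [0.6266 0.2359 0.03  ]
c2 [ 0.66   -0.0181  0.03  ]
c3 [ 0.4773 -0.0327  0.03  ]
c4 [0.4451 0.2119 0.03  ]
knob [0.4925 0.1794 0.066 ]
ptr [0.5868 0.1673 0.045 ]
[0.56119355 0.04235064 0.13185779] 7.55489493343963 [[-0.0004 -0.0016]
 [-0.0012 -0.0108]
 [ 0.0044  0.0023]
 [ 0.0039  0.0085]
 [-0.0017 -0.0019]
 [-0.0024  0.0014]]
knob 0.153251295580081 0.6827541006800463
ptr 0.12757699164891037 0.016433860641434372
push [ 0.57233752 -0.08730973]
grip [ 0.69228716 -0.07140113]
```

```bash
cat >> h.py <<'E'
from scipy.spatial.transform import Rotation as Ro
import json
def yaw_of(R): return np.degrees(np.arctan2(R[1,1],R[0,1]))   # heading of tool y
def plan(p0,yaw0,p1,yaw1,n):
    """rows (tool frame, tool down); yaw = heading of tool y, ccw degrees"""
    dw=(yaw1-yaw0+180)%360-180; step=(np.array(p1)-p0)/n; D=[]
    for i in range(n):
        a=np.radians(yaw0+dw*i/n); y=np.array([np.cos(a),np.sin(a),0]); z=np.array([0,0,-1.]); x=np.cross(y,z)
        D.append([round(float(step@v)*100,2) for v in (x,y,z)])
    print("delta_pos",json.dumps(D),"twist_z each",round(-dw/n,2))
PIV=np.array([.5615,.043]); YAW=7.8
def rig(x,y,z):
    c,s=np.cos(np.radians(YAW)),np.sin(np.radians(YAW)); return np.array([PIV[0]+c*x-s*y,PIV[1]+s*x+c*y,z])
E
python3 - <<'E'
from h import *
s=arm.get_state(); print(s["ee_pos"],yaw_of(s["tcp_rot"]))
plan(s["ee_pos"],yaw_of(s["tcp_rot"]),[*rig(-.045,-.13,0)[:2],.16],YAW-180,16)
E
```

```text
[0.24900185 0.62739674 0.25157781] -111.64495055561179
delta_pos [[3.32, 3.52, 0.57], [3.54, 3.29, 0.57], [3.75, 3.05, 0.57], [3.95, 2.8, 0.57], [4.12, 2.53, 0.57], [4.28, 2.25, 0.57], [4.42, 1.97, 0.57], [4.54, 1.67, 0.57], [4.64, 1.37, 0.57], [4.72, 1.06, 0.57], [4.78, 0.74, 0.57], [4.82, 0.43, 0.57], [4.84, 0.11, 0.57], [4.83, -0.21, 0.57], [4.81, -0.53, 0.57], [4.76, -0.85, 0.57]] twist_z each 3.78
```

Emit:
send_rows:
  delta_pos:
    - [3.32, 3.52, 0.57]
    - [3.54, 3.29, 0.57]
    - [3.75, 3.05, 0.57]
    - [3.95, 2.8, 0.57]
    - [4.12, 2.53, 0.57]
    - [4.28, 2.25, 0.57]
    - [4.42, 1.97, 0.57]
    - [4.54, 1.67, 0.57]
  twist:
    - [0, 0, 3.78]
    - [0, 0, 3.78]
    - [0, 0, 3.78]
    - [0, 0, 3.78]
    - [0, 0, 3.78]
    - [0, 0, 3.78]
    - [0, 0, 3.78]
    - [0, 0, 3.78]
  fingers: [0, 0, 0, 0, 0, 0, 0, 0]
  squeeze: 5

```text
clock: 2.6
ee_pos: [0.3924, 0.2664, 0.2061]
tcp_rot: [[0.616, -0.788, 0.001], [-0.788, -0.616, 0.001], [-0.0, -0.001, -1.0]]
force: [0.1, 0.9, -0.1]
gripper_width: 0.0134
```

Emit:
send_rows:
  delta_pos:
    - [4.64, 1.37, 0.57]
    - [4.72, 1.06, 0.57]
    - [4.78, 0.74, 0.57]
    - [4.82, 0.43, 0.57]
    - [4.84, 0.11, 0.57]
    - [4.83, -0.21, 0.57]
    - [4.81, -0.53, 0.57]
    - [4.76, -0.85, 0.57]
  twist:
    - [0, 0, 3.78]
    - [0, 0, 3.78]
    - [0, 0, 3.78]
    - [0, 0, 3.78]
    - [0, 0, 3.78]
    - [0, 0, 3.78]
    - [0, 0, 3.78]
    - [0, 0, 3.78]
  fingers: [0, 0, 0, 0, 0, 0, 0, 0]

```text
clock: 3.6
ee_pos: [0.5358, -0.0933, 0.1605]
tcp_rot: [[0.135, -0.991, 0.001], [-0.991, -0.135, 0.0], [0.0, -0.001, -1.0]]
force: [0.6, 1.5, 0.8]
gripper_width: 0.0003
```

Run:
```python
from h import *
import cv2
s=arm.get_state(); print(s["ee_pos"],yaw_of(s["tcp_rot"]),s["force"],s["gripper_width"],s["clock"],rig(-.045,-.13,0))
p=arm.camera_params("wrist");f=arm.grab_frame("wrist")[:,:,::-1].copy()
for n,v in [("tip",(0,-.175,.071)),("push",(-.006,-.13,.071)),("piv",(0,0,.075)),("c2",(.095,-.065,.03)),("c3",(-.095,-.065,.03))]:
    c=p["K"]@(p["R"]@rig(*v)+p["t"]); uv=(c[:2]/c[2]).round().astype(int);print(n,uv); cv2.drawMarker(f,tuple(int(k) for k in uv),(255,0,255),0,9,1)
cv2.imwrite("pics/w1.png",f)
```

```text
[ 0.53577102 -0.09334636  0.16049292] -172.24205879483287 [0.57561472 1.49879014 0.82146156] 0.0003492964646150021 3.6 [ 0.53455937 -0.09190442  0.        ]
tip [187 137]
push [199 204]
piv [197 368]
c2 [ 90 263]
c3 [315 263]
```

View pics/w1.png

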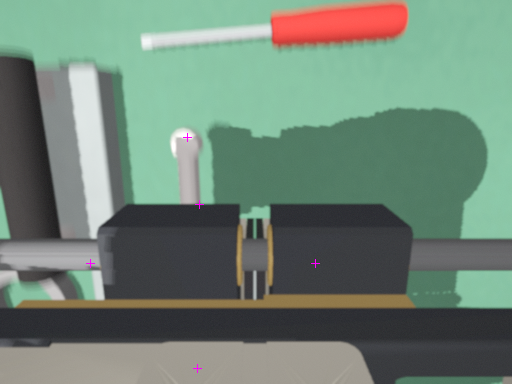

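Run:
```python
from h import *
s=arm.get_state(); p=arm.camera_params("wrist");R=s["tcp_rot"]
print(p["K"][0,0],"cam in tool",R.T@(-p["R"].T@p["t"]-s["ee_pos"]))
for v in [(0,0,.025),(0,.021,.025),(0,-.021,.025),(0,.042,.025),(-.0095,-.021,.025),(.0095,-.021,.025),(-.0095,-.021,-.02),(.0095,-.021,-.02),(0,-.065,-.02)]:
    c=p["K"]@(p["R"]@(s["ee_pos"]+R@v)+p["t"]);print(v,(c[:2]/c[2]).round(),c[2].round(3))
```

```text
340.0610735860951 cam in tool [ 0.06613322 -0.00030042 -0.13241062]
(0, 0, 0.025) [255. 239.] 0.169
(0, 0.021, 0.025) [297. 239.] 0.169
(0, -0.021, 0.025) [212. 239.] 0.169
(0, 0.042, 0.025) [339. 239.] 0.169
(-0.0095, -0.021, 0.025) [213. 256.] 0.171
(0.0095, -0.021, 0.025) [212. 220.] 0.166
(-0.0095, -0.021, -0.02) [199. 309.] 0.127
(0.0095, -0.021, -0.02) [197. 263.] 0.123
(0, -0.065, -0.02) [ 78. 286.] 0.125
```

Emit:
send_rows:
  delta_pos:
    - [0, 0, 2]
    - [0, 0, 2]
    - [0, 0, 2]
    - [0, 0, 2]
    - [0, 0, 1]
    - [0, -0.5, 0]
    - [0, -0.4, 0]
    - [0, -0.1, 0]
  twist:
    - [0, 0, 0]
    - [0, 0, 0]
    - [0, 0, 0]
    - [0, 0, 0]
    - [0, 0, 0]
    - [0, 0, 0]
    - [0, 0, 0]
    - [0, 0, 0]
  fingers: [0, 0, 0, 0, 0, 0, 0, 0]

```text
clock: 4.65
ee_pos: [0.546, -0.0902, 0.0711]
tcp_rot: [[0.137, -0.991, 0.001], [-0.991, -0.137, 0.0], [0.0, -0.002, -1.0]]
force: [-0.5, -0.3, 0.4]
gripper_width: 0.0004
```

Emit:
send_rows:
  delta_pos:
    - [0, -0.1, 0]
    - [0, -0.1, 0]
    - [0, -0.1, 0]
    - [0, -0.1, 0]
    - [0, -0.1, 0]
    - [0, -0.1, 0]
    - [0, -0.1, 0]
    - [0, 0, 0]
  twist:
    - [0, 0, 0]
    - [0, 0, 0]
    - [0, 0, 0]
    - [0, 0, 0]
    - [0, 0, 0]
    - [0, 0, 0]
    - [0, 0, 0]
    - [0, 0, 0]
  fingers: [0, 0, 0, 0, 0, 0, 0, 0]

```text
clock: 5.65
ee_pos: [0.552, -0.0894, 0.0703]
tcp_rot: [[0.137, -0.991, 0.0], [-0.991, -0.137, 0.0], [-0.0, -0.0, -1.0]]
force: [-0.3, 0.5, 0.7]
gripper_width: 0.0008
```

Emit:
send_rows:
  delta_pos:
    - [0.04, -0.2, 0]
    - [0.04, -0.2, 0]
    - [0.04, -0.2, 0]
    - [0.04, -0.2, 0]
    - [0.04, -0.2, 0]
    - [0.04, -0.2, 0]
    - [0.04, -0.2, 0]
    - [0, 0, 0]
  twist:
    - [0, 0, -0.88]
    - [0, 0, -0.88]
    - [0, 0, -0.88]
    - [0, 0, -0.88]
    - [0, 0, -0.88]
    - [0, 0, -0.88]
    - [0, 0, -0.88]
    - [0, 0, 0]
  fingers: [0, 0, 0, 0, 0, 0, 0, 0]

```text
clock: 6.65
ee_pos: [0.5664, -0.0896, 0.0703]
tcp_rot: [[0.243, -0.97, 0.0], [-0.97, -0.243, -0.0], [0.0, -0.0, -1.0]]
force: [-1.1, -0.6, 0.7]
gripper_width: 0.0009
```

Emit:
send_rows:
  delta_pos:
    - [0.02, -0.1, 0]
    - [0.02, -0.1, 0]
    - [0.02, -0.1, 0]
    - [0.02, -0.1, 0]
    - [0, 0, 0]
    - [0, 0, 0]
    - [0, 0, 0]
    - [0, 0, 0]
  twist:
    - [0, 0, -0.44]
    - [0, 0, -0.44]
    - [0, 0, -0.44]
    - [0, 0, -0.44]
    - [0, 0, 0]
    - [0, 0, 0]
    - [0, 0, 0]
    - [0, 0, 0]
  fingers: [0, 0, 0, 0, 0, 0, 0, 0]

```text
clock: 7.65
ee_pos: [0.5703, -0.0894, 0.0704]
tcp_rot: [[0.272, -0.962, 0.0], [-0.962, -0.272, -0.0], [0.0, -0.0, -1.0]]
force: [-1.6, -0.8, 0.0]
gripper_width: 0.0006
```

Emit:
send_rows:
  delta_pos:
    - [0.02, -0.1, 0]
    - [0.02, -0.1, 0]
    - [0.02, -0.1, 0]
    - [0.02, -0.1, 0]
    - [0, 0, 0]
    - [0, 0, 0]
    - [0, 0, 0]
    - [0, 0, 0]
  twist:
    - [0, 0, -0.44]
    - [0, 0, -0.44]
    - [0, 0, -0.44]
    - [0, 0, -0.44]
    - [0, 0, 0]
    - [0, 0, 0]
    - [0, 0, 0]
    - [0, 0, 0]
  fingers: [0, 0, 0, 0, 0, 0, 0, 0]

```text
clock: 8.65
ee_pos: [0.5744, -0.089, 0.0704]
tcp_rot: [[0.302, -0.953, 0.0], [-0.953, -0.302, -0.0], [0.0, -0.0, -1.0]]
force: [-1.7, -1.7, 0.0]
gripper_width: 0.0006
```

Emit:
send_rows:
  delta_pos:
    - [0.02, -0.1, 0]
    - [0.02, -0.1, 0]
    - [0.02, -0.1, 0]
    - [0.02, -0.1, 0]
    - [0, 0, 0]
    - [0, 0, 0]
    - [0, 0, 0]
    - [0, 0, 0]
  twist:
    - [0, 0, -0.44]
    - [0, 0, -0.44]
    - [0, 0, -0.44]
    - [0, 0, -0.44]
    - [0, 0, 0]
    - [0, 0, 0]
    - [0, 0, 0]
    - [0, 0, 0]
  fingers: [0, 0, 0, 0, 0, 0, 0, 0]

```text
clock: 9.65
ee_pos: [0.5784, -0.0885, 0.0704]
tcp_rot: [[0.331, -0.944, 0.0], [-0.944, -0.331, 0.0], [0.0, -0.0, -1.0]]
force: [0.4, -2.3, -0.8]
gripper_width: 0.0002
```

Emit:
send_rows:
  delta_pos:
    - [0.02, -0.1, 0]
    - [0.02, -0.1, 0]
    - [0.02, -0.1, 0]
    - [0.02, -0.1, 0]
    - [0, 0, 0]
    - [0, 0, 0]
    - [0, 0, 0]
    - [0, 0, 0]
  twist:
    - [0, 0, -0.44]
    - [0, 0, -0.44]
    - [0, 0, -0.44]
    - [0, 0, -0.44]
    - [0, 0, 0]
    - [0, 0, 0]
    - [0, 0, 0]
    - [0, 0, 0]
  fingers: [0, 0, 0, 0, 0, 0, 0, 0]

```text
clock: 10.65
ee_pos: [0.5824, -0.0879, 0.0704]
tcp_rot: [[0.36, -0.933, 0.0], [-0.933, -0.36, 0.0], [0.0, -0.0, -1.0]]
force: [-1.0, -0.7, -0.1]
gripper_width: 0.0004
```

Run:
```python
from h import *
import cv2
for i in range(5):
    f=arm.grab_frame("top"); s=arm.get_state(); print(s["force"].round(2),s["clock"])
cv2.imwrite("pics/t2.png",cv2.resize(f[130:280,130:330],None,fx=4,fy=4,interpolation=cv2.INTER_CUBIC)[:,:,::-1])
```

```text
[-1.07 -1.59 -0.04] 10.7
[-1.48 -1.46  0.45] 10.75
[-1.75 -1.52 -0.09] 10.8
[-1.71 -1.59  0.8 ] 10.85
[-0.99 -2.49  0.26] 10.9
```

View pics/t2.png

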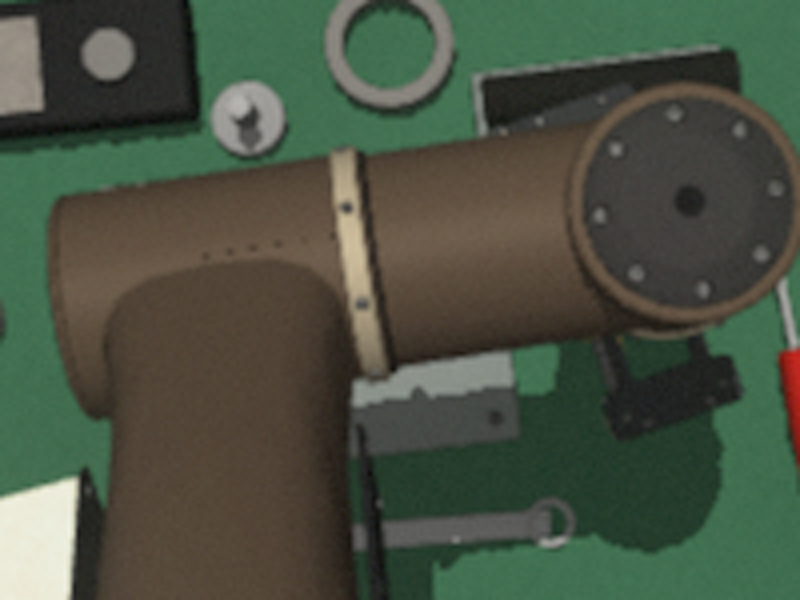

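The arm hides the lever and pointer here. The averaged force is about 1.9 N along the push direction, so the finger is in contact with the soft part of the travel.

Emit:
send_rows:
  delta_pos:
    - [0.02, -0.1, 0]
    - [0.02, -0.1, 0]
    - [0.02, -0.1, 0]
    - [0.02, -0.1, 0]
    - [0, 0, 0]
    - [0, 0, 0]
    - [0, 0, 0]
    - [0, 0, 0]
  twist:
    - [0, 0, -0.44]
    - [0, 0, -0.44]
    - [0, 0, -0.44]
    - [0, 0, -0.44]
    - [0, 0, 0]
    - [0, 0, 0]
    - [0, 0, 0]
    - [0, 0, 0]
  fingers: [0, 0, 0, 0, 0, 0, 0, 0]

```text
clock: 11.9
ee_pos: [0.5865, -0.0872, 0.0704]
tcp_rot: [[0.388, -0.922, 0.0], [-0.922, -0.388, 0.0], [0.0, -0.0, -1.0]]
force: [-0.6, -3.0, 0.4]
gripper_width: 0.0007
```

Emit:
send_rows:
  delta_pos:
    - [0.02, -0.1, 0]
    - [0.02, -0.1, 0]
    - [0.02, -0.1, 0]
    - [0.02, -0.1, 0]
    - [0, 0, 0]
    - [0, 0, 0]
    - [0, 0, 0]
    - [0, 0, 0]
  twist:
    - [0, 0, -0.44]
    - [0, 0, -0.44]
    - [0, 0, -0.44]
    - [0, 0, -0.44]
    - [0, 0, 0]
    - [0, 0, 0]
    - [0, 0, 0]
    - [0, 0, 0]
  fingers: [0, 0, 0, 0, 0, 0, 0, 0]

```text
clock: 12.9
ee_pos: [0.5905, -0.0863, 0.0704]
tcp_rot: [[0.416, -0.909, 0.0], [-0.909, -0.416, -0.0], [0.0, -0.0, -1.0]]
force: [-1.5, -2.5, -0.7]
gripper_width: 0.0003
```

Emit:
send_rows:
  delta_pos:
    - [0.02, -0.1, 0]
    - [0.02, -0.1, 0]
    - [0.02, -0.1, 0]
    - [0.02, -0.1, 0]
    - [0, 0, 0]
    - [0, 0, 0]
    - [0, 0, 0]
    - [0, 0, 0]
  twist:
    - [0, 0, -0.44]
    - [0, 0, -0.44]
    - [0, 0, -0.44]
    - [0, 0, -0.44]
    - [0, 0, 0]
    - [0, 0, 0]
    - [0, 0, 0]
    - [0, 0, 0]
  fingers: [0, 0, 0, 0, 0, 0, 0, 0]

```text
clock: 13.9
ee_pos: [0.5944, -0.0853, 0.0704]
tcp_rot: [[0.444, -0.896, -0.0], [-0.896, -0.444, -0.0], [0.0, 0.0, -1.0]]
force: [-0.1, -2.0, 0.7]
gripper_width: 0.0005
```

Emit:
send_rows:
  delta_pos:
    - [0.02, -0.1, 0]
    - [0.02, -0.1, 0]
    - [0.02, -0.1, 0]
    - [0.02, -0.1, 0]
    - [0, 0, 0]
    - [0, 0, 0]
    - [0, 0, 0]
    - [0, 0, 0]
  twist:
    - [0, 0, -0.44]
    - [0, 0, -0.44]
    - [0, 0, -0.44]
    - [0, 0, -0.44]
    - [0, 0, 0]
    - [0, 0, 0]
    - [0, 0, 0]
    - [0, 0, 0]
  fingers: [0, 0, 0, 0, 0, 0, 0, 0]

```text
clock: 14.9
ee_pos: [0.5983, -0.0842, 0.0704]
tcp_rot: [[0.471, -0.882, 0.0], [-0.882, -0.471, 0.0], [-0.0, -0.0, -1.0]]
force: [-1.0, -2.2, -1.1]
gripper_width: 0.0008
```

Emit:
send_rows:
  delta_pos:
    - [0.02, -0.1, 0]
    - [0.02, -0.1, 0]
    - [0.02, -0.1, 0]
    - [0.02, -0.1, 0]
    - [0, 0, 0]
    - [0, 0, 0]
    - [0, 0, 0]
    - [0, 0, 0]
  twist:
    - [0, 0, -0.44]
    - [0, 0, -0.44]
    - [0, 0, -0.44]
    - [0, 0, -0.44]
    - [0, 0, 0]
    - [0, 0, 0]
    - [0, 0, 0]
    - [0, 0, 0]
  fingers: [0, 0, 0, 0, 0, 0, 0, 0]

```text
clock: 15.9
ee_pos: [0.6022, -0.083, 0.0704]
tcp_rot: [[0.498, -0.867, 0.0], [-0.867, -0.498, 0.0], [0.0, -0.0, -1.0]]
force: [-1.0, -2.4, -0.2]
gripper_width: 0.0005
```

Emit:
send_rows:
  delta_pos:
    - [0.02, -0.1, 0]
    - [0.02, -0.1, 0]
    - [0.02, -0.1, 0]
    - [0.02, -0.1, 0]
    - [0, 0, 0]
    - [0, 0, 0]
    - [0, 0, 0]
    - [0, 0, 0]
  twist:
    - [0, 0, -0.44]
    - [0, 0, -0.44]
    - [0, 0, -0.44]
    - [0, 0, -0.44]
    - [0, 0, 0]
    - [0, 0, 0]
    - [0, 0, 0]
    - [0, 0, 0]
  fingers: [0, 0, 0, 0, 0, 0, 0, 0]

```text
clock: 16.9
ee_pos: [0.606, -0.0817, 0.0704]
tcp_rot: [[0.524, -0.851, 0.0], [-0.851, -0.524, 0.0], [-0.0, -0.0, -1.0]]
force: [-1.0, -3.9, 0.2]
gripper_width: 0.0008
```

Run:
```python
from h import *
import cv2
F=[]
for i in range(4):
    f=arm.grab_frame("wrist" if i==0 else "scene"); s=arm.get_state();F.append(s["force"])
    if i==0: w=f
y=-s["tcp_rot"][:,1]; print(np.mean(F,0),np.mean(F,0)@y,s["clock"])
im=np.hstack([w,cv2.resize(f[130:270,180:370],None,fx=2,fy=384/140)])[:,:,::-1]
cv2.imwrite("pics/ws3.png",cv2.resize(im,(800,345)))
```

```text
[-0.67387295 -3.42649523  0.01253581] -2.370932196084417 17.1
```

View pics/ws3.png

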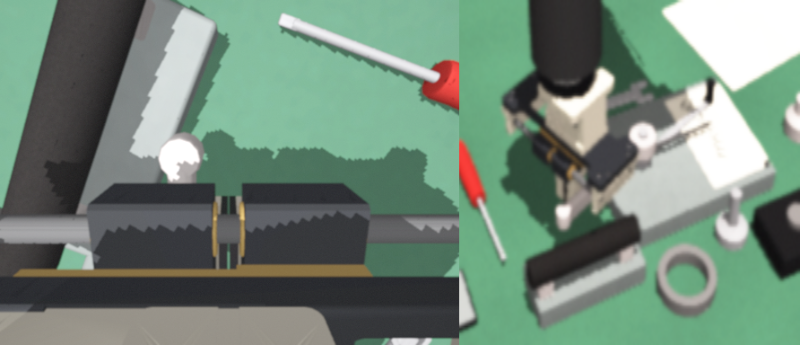

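The wrist view shows the lever's ball end at (182,157) riding along with the finger towards the grip. The grip is still clear and the scene view agrees. The force is about 2.4 N, so it is not firm yet.

Emit:
send_rows:
  delta_pos:
    - [0.02, -0.1, 0]
    - [0.02, -0.1, 0]
    - [0.02, -0.1, 0]
    - [0.02, -0.1, 0]
    - [0, 0, 0]
    - [0, 0, 0]
    - [0, 0, 0]
    - [0, 0, 0]
  twist:
    - [0, 0, -0.44]
    - [0, 0, -0.44]
    - [0, 0, -0.44]
    - [0, 0, -0.44]
    - [0, 0, 0]
    - [0, 0, 0]
    - [0, 0, 0]
    - [0, 0, 0]
  fingers: [0, 0, 0, 0, 0, 0, 0, 0]

```text
clock: 18.1
ee_pos: [0.6099, -0.0802, 0.0704]
tcp_rot: [[0.55, -0.835, 0.0], [-0.835, -0.55, -0.0], [0.0, -0.0, -1.0]]
force: [-0.6, -3.6, 0.3]
gripper_width: 0.0006
```

Emit:
send_rows:
  delta_pos:
    - [0.02, -0.1, 0]
    - [0.02, -0.1, 0]
    - [0.02, -0.1, 0]
    - [0.02, -0.1, 0]
    - [0, 0, 0]
    - [0, 0, 0]
    - [0, 0, 0]
    - [0, 0, 0]
  twist:
    - [0, 0, -0.44]
    - [0, 0, -0.44]
    - [0, 0, -0.44]
    - [0, 0, -0.44]
    - [0, 0, 0]
    - [0, 0, 0]
    - [0, 0, 0]
    - [0, 0, 0]
  fingers: [0, 0, 0, 0, 0, 0, 0, 0]

```text
clock: 19.1
ee_pos: [0.6122, -0.0795, 0.0702]
tcp_rot: [[0.576, -0.818, -0.003], [-0.818, -0.576, -0.001], [-0.001, 0.003, -1.0]]
force: [-4.5, -6.3, 3.0]
gripper_width: 0.0004
```

Run:
```python
from h import *
F=[]
for i in range(4):
    arm.grab_frame("scene"); s=arm.get_state();F.append(s["force"])
y=-s["tcp_rot"][:,1]; print((np.array(F)@y).round(1),np.mean(F,0),s["clock"],s["ee_pos"])
```

```text
[-8.8 -8.3 -7.6 -7.9] [-5.24488351 -6.66671755  3.8859963 ] 19.3 [ 0.6122085  -0.07951235  0.07025097]
```

Emit:
send_rows:
  delta_pos:
    - [0.02, -0.1, 0]
    - [0, 0, 0]
    - [0, 0, 0]
    - [0, 0, 0]
    - [0, 0, 0]
    - [0, 0, 0]
    - [0, 0, 0]
    - [0, 0, 0]
  twist:
    - [0, 0, -0.44]
    - [0, 0, 0]
    - [0, 0, 0]
    - [0, 0, 0]
    - [0, 0, 0]
    - [0, 0, 0]
    - [0, 0, 0]
    - [0, 0, 0]
  fingers: [0, 0, 0, 0, 0, 0, 0, 0]

```text
clock: 20.3
ee_pos: [0.6129, -0.0793, 0.0702]
tcp_rot: [[0.582, -0.813, -0.003], [-0.813, -0.582, -0.001], [-0.001, 0.003, -1.0]]
force: [-5.5, -7.8, 4.1]
gripper_width: 0.0006
```

The resistance has firmed up at about 9 N and has been held for over a second. I'm releasing it now with a controlled return.

Emit:
send_rows:
  delta_pos:
    - [-0.08, 0.4, 0]
    - [-0.12, 0.6, 0]
    - [-0.16, 0.8, 0]
    - [-0.16, 0.8, 0]
    - [-0.16, 0.8, 0]
    - [-0.16, 0.8, 0]
    - [-0.16, 0.8, 0]
    - [-0.16, 0.8, 0]
  twist:
    - [0, 0, 1.76]
    - [0, 0, 2.64]
    - [0, 0, 3.5]
    - [0, 0, 3.5]
    - [0, 0, 3.5]
    - [0, 0, 3.5]
    - [0, 0, 3.5]
    - [0, 0, 3.5]
  fingers: [0, 0, 0, 0, 0, 0, 0, 0]

```text
clock: 21.3
ee_pos: [0.5575, -0.091, 0.0704]
tcp_rot: [[0.175, -0.985, 0.001], [-0.985, -0.175, 0.001], [-0.001, -0.001, -1.0]]
force: [-0.1, 0.7, 0.4]
gripper_width: 0.0005
```

Emit:
send_rows:
  delta_pos:
    - [-0.1, 0.6, 0]
    - [0, 0.8, 0]
    - [0, 1, 0]
    - [0, 1, 0]
    - [0, 0, -2.5]
    - [0, 0, -4]
    - [0, 0, -4]
    - [0, 0, -4]
  twist:
    - [0, 0, 1.8]
    - [0, 0, 0]
    - [0, 0, 0]
    - [0, 0, 0]
    - [0, 0, 0]
    - [0, 0, 0]
    - [0, 0, 0]
    - [0, 0, 0]
  fingers: [0, 0, 0, 0, 0, 0, 0, 0]

```text
clock: 22.3
ee_pos: [0.523, -0.0959, 0.2167]
tcp_rot: [[0.146, -0.989, 0.0], [-0.989, -0.146, 0.0], [-0.0, -0.0, -1.0]]
force: [-0.1, -0.9, -0.6]
gripper_width: 0.0003
```

Run:
```python
from h import *
import cv2
s=arm.get_state(); print(s["ee_pos"],yaw_of(s["tcp_rot"]),s["force"],s["clock"])
K=rig(-.155*np.sin(.68-.35),.155*np.cos(.68-.35),.066);print("knob",K)
# viewing pose: camera 66 mm along tool x from TCP, knob grasp heading
f=arm.grab_frame("scene");cv2.imwrite("pics/s4.png",cv2.resize(f[120:250,180:370],None,fx=4,fy=4,interpolation=cv2.INTER_CUBIC)[:,:,::-1])
# hover above scale, tool y tangential for pre-grasp
plan(s["ee_pos"],yaw_of(s["tcp_rot"]),[K[0],K[1],.19],YAW-180+19,8)
```

```text
[ 0.52300732 -0.095914    0.21669838] -171.5908651957793 [-0.13701421 -0.88638162 -0.57952562] 22.3
knob [0.49183717 0.18146332 0.066     ]
delta_pos [[-3.49, -0.12, 0.33], [-3.48, -0.26, 0.33], [-3.47, -0.4, 0.33], [-3.45, -0.54, 0.33], [-3.42, -0.68, 0.33], [-3.39, -0.81, 0.33], [-3.36, -0.95, 0.33], [-3.32, -1.08, 0.33]] twist_z each -2.3
```

View pics/s4.png

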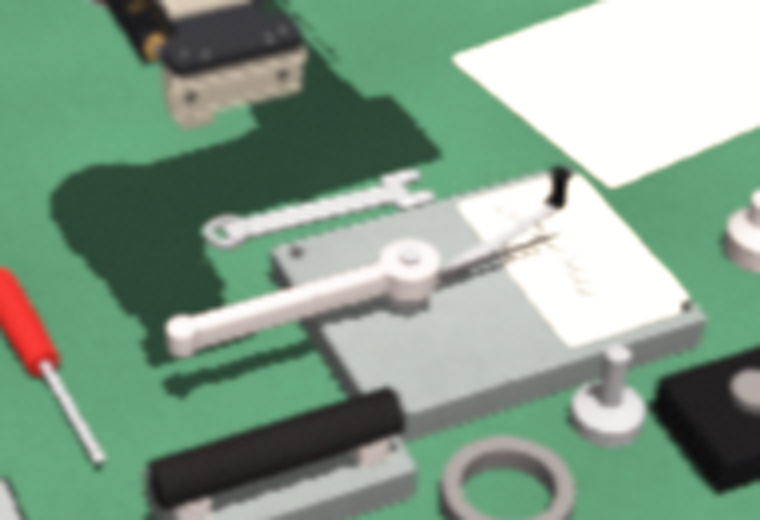

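The lever has sprung back. The pointer now lies at about (550,237) in this crop, close to the record arm, whose knob is at (558,188). Next I hover outward of the knob so that the wrist camera sits above the pointer and arm.

Run:
```python
from h import *
s=arm.get_state()
a=.25
K=rig(-.215*np.sin(a),.215*np.cos(a),.2);print(K)
plan(s["ee_pos"],yaw_of(s["tcp_rot"]),K,YAW-180+np.degrees(a),8)
```

```text
[0.48052854 0.24216983 0.2       ]
delta_pos [[-4.27, -0.07, 0.28], [-4.26, -0.19, 0.28], [-4.26, -0.32, 0.28], [-4.24, -0.45, 0.28], [-4.23, -0.57, 0.28], [-4.21, -0.7, 0.28], [-4.19, -0.82, 0.28], [-4.16, -0.95, 0.28]] twist_z each -1.71
```

Emit:
send_rows:
  delta_pos:
    - [-4.27, -0.07, 0.2]
    - [-4.26, -0.2, 0.2]
    - [-4.26, -0.32, 0.2]
    - [-4.24, -0.45, 0.2]
    - [-4.23, -0.57, 0.2]
    - [-4.2, -0.7, 0.2]
    - [-4.2, -0.8, 0.2]
    - [-4.16, -0.95, 0.2]
  twist:
    - [0, 0, -1.7]
    - [0, 0, -1.7]
    - [0, 0, -1.7]
    - [0, 0, -1.7]
    - [0, 0, -1.7]
    - [0, 0, -1.7]
    - [0, 0, -1.7]
    - [0, 0, -1.7]
  fingers: [0.5, 0.5, 0.5, 0.5, 0.5, 0.5, 0.5, 0.5]

```text
clock: 23.35
ee_pos: [0.4784, 0.2438, 0.1992]
tcp_rot: [[0.376, -0.927, 0.0], [-0.927, -0.376, 0.0], [-0.0, -0.0, -1.0]]
force: [0.3, 0.3, 0.7]
gripper_width: 0.0436
```

Run:
```python
from h import *
import cv2,pickle
s=arm.get_state(); print(s["ee_pos"],yaw_of(s["tcp_rot"]),s["gripper_width"],s["clock"])
p=arm.camera_params("wrist"); f=arm.grab_frame("wrist"); pickle.dump((p,f),open("w5.pkl","wb"))
print(arm.boxes_of("wrist","marker_knob")[:1],arm.boxes_of("wrist","telltale_tip")[:1])
for n,v in [("piv",(0,0,.075)),("knob.68",(-.155*np.sin(.33),.155*np.cos(.33),.066)),("tip.45",(-.125*np.sin(.1),.125*np.cos(.1),.045))]:
    c=p["K"]@(p["R"]@rig(*v)+p["t"]);print(n,(c[:2]/c[2]).round())
cv2.imwrite("pics/w5.png",cv2.resize(f,(800,600),interpolation=cv2.INTER_CUBIC)[:,:,::-1])
```

```text
[0.47844501 0.24376767 0.19921866] -157.9292410097981 0.04357934585837449 23.35
[{'position': [0.5084, 0.1479, 0.0406], 'confidence': 0.8}] [{'position': [0.5416, 0.1396, 0.0468], 'confidence': 0.63}]
piv [ 252. -149.]
knob.68 [269. 106.]
tip.45 [229.  66.]
```

View pics/w5.png

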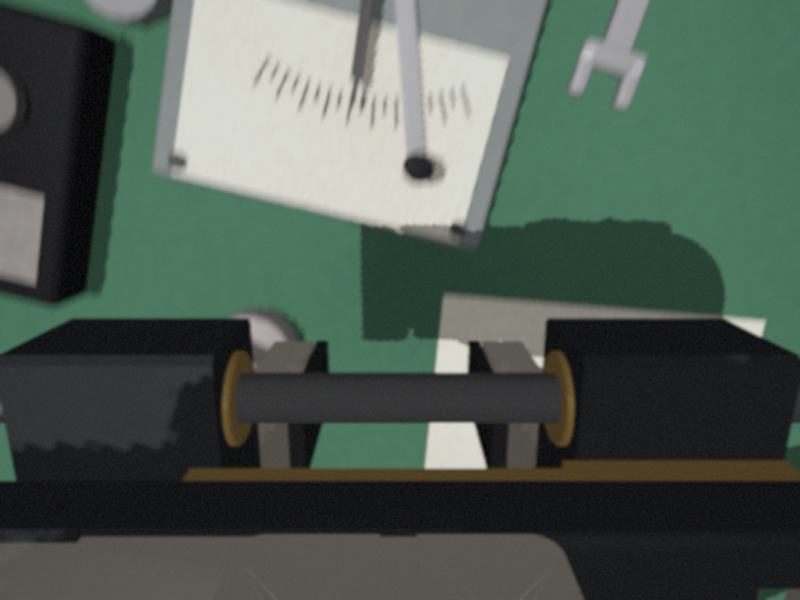

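Run:
```python
from h import *
import pickle
p,f=pickle.load(open("w5.pkl","rb")); k=.64
def ang(uv,z):
    P=ray("w",((uv[0]+.5)*k-.5,(uv[1]+.5)*k-.5),z,p)[:2]; d=P-PIV
    return P,round(np.hypot(*d),4),round(np.arctan2(d[1],d[0])-np.radians(YAW)-np.pi/2+.35,4)
print(ang((419,167),.066)); print(ang((357,82),.045),ang((357,105),.045),ang((368.5,3),.045))
print("arm",ang((406,3),.036),ang((417,140),.036))
g=f.astype(int).sum(2)
for r in range(0,90,4): print(r,g[r,218:282].tolist()[::2])
```

```text
(array([0.49193038, 0.18227193]), np.float64(0.1557), np.float64(0.6771))
(array([0.53624479, 0.1554355 ]), np.float64(0.1152), np.float64(0.4348)) (array([0.53228268, 0.16572793]), np.float64(0.1262), np.float64(0.4476)) (array([0.54406381, 0.11946229]), np.float64(0.0784), np.float64(0.4381))
arm (array([0.52781079, 0.11035351]), np.float64(0.0753), np.float64(0.6777)) (array([0.49706499, 0.1696761 ]), np.float64(0.1421), np.float64(0.6844))
0 [424, 428, 427, 425, 423, 421, 367, 267, 265, 269, 243, 228, 232, 233, 331, 417, 424, 469, 518, 528, 529, 525, 519, 476, 386, 401, 417, 418, 419, 416, 419, 417]
4 [426, 427, 422, 424, 423, 419, 343, 264, 266, 265, 228, 227, 227, 285, 392, 419, 419, 465, 513, 530, 530, 526, 521, 483, 385, 380, 413, 420, 421, 419, 418, 415]
8 [527, 517, 501, 490, 478, 445, 317, 268, 268, 259, 225, 230, 237, 316, 395, 422, 420, 455, 511, 530, 532, 527, 523, 499, 402, 376, 416, 410, 418, 421, 416, 413]
12 [606, 594, 584, 576, 563, 515, 315, 265, 266, 250, 261, 271, 248, 340, 412, 415, 414, 442, 502, 530, 530, 530, 525, 506, 421, 361, 411, 415, 415, 414, 416, 417]
[... 2416 characters left out ...]
522, 518, 509, 496, 588, 583, 595, 640, 638]
76 [630, 615, 477, 598, 626, 630, 630, 631, 631, 597, 440, 582, 632, 617, 615, 636, 633, 541, 503, 613, 583, 532, 529, 520, 516, 511, 498, 583, 631, 636, 641, 639]
80 [636, 615, 585, 630, 632, 633, 638, 637, 633, 588, 527, 618, 633, 633, 632, 634, 634, 556, 557, 633, 595, 534, 522, 517, 519, 513, 508, 561, 633, 639, 638, 636]
84 [636, 639, 638, 634, 636, 634, 637, 634, 632, 610, 622, 636, 629, 632, 631, 629, 631, 608, 630, 638, 599, 537, 522, 517, 521, 513, 492, 552, 629, 641, 640, 638]
88 [637, 637, 640, 634, 632, 637, 635, 632, 634, 631, 634, 634, 632, 628, 630, 634, 637, 634, 634, 633, 606, 543, 522, 516, 517, 513, 485, 537, 617, 639, 639, 641]
```

Run:
```python
from h import *
import pickle
p,f=pickle.load(open("w5.pkl","rb"))
def L(uvs,z):
    P=[ray("w",u,z,p)[:2] for u in uvs]
    for q in P:
        d=q-PIV; print(np.hypot(*d).round(4),(np.arctan2(d[1],d[0])-np.radians(YAW)-np.pi/2+.35).round(4))
    d=P[1]-P[0]; n=np.array([-d[1],d[0]])/np.hypot(*d); print(" dir",(np.arctan2(d[1],d[0])-np.radians(YAW)-np.pi/2+.35).round(4),"miss of pivot mm",((PIV-P[0])@n*1e3).round(1))
print("ptr");L([(232,20),(228.5,44)],.045); print("arm");L([(260,20),(264,60)],.036)
s=arm.get_state()
# pre-grasp above knob
k=np.array([.492,.1822]); d=k-PIV; h=np.degrees(np.arctan2(d[1],d[0]))
print("arm heading",h,s["ee_pos"]); plan(s["ee_pos"],yaw_of(s["tcp_rot"]),[*k,.11],h+90-360,5)
```

```text
ptr
0.0916 0.4283
0.1092 0.428
 dir 0.4269 miss of pivot mm -0.1
arm
0.0885 0.6697
0.1188 0.6806
 dir 0.7125 miss of pivot mm 3.8
arm heading 116.53211310682718 [0.47844443 0.24405634 0.19883988]
delta_pos [[1.25, 0.22, 1.78], [1.24, 0.23, 1.78], [1.24, 0.25, 1.78], [1.24, 0.27, 1.78], [1.23, 0.29, 1.78]] twist_z each -0.88
```

Emit:
send_rows:
  delta_pos:
    - [1.25, 0.22, 1.78]
    - [1.25, 0.23, 1.78]
    - [1.24, 0.25, 1.78]
    - [1.24, 0.27, 1.78]
    - [1.23, 0.29, 1.78]
    - [0, 0, 1.5]
    - [0, 0, 1.5]
    - [0, 0, 0.5]
  twist:
    - [0, 0, -0.9]
    - [0, 0, -0.9]
    - [0, 0, -0.9]
    - [0, 0, -0.9]
    - [0, 0, -0.9]
    - [0, 0, 0]
    - [0, 0, 0]
    - [0, 0, 0]
  fingers: [0.5, 0.5, 0.5, 0.5, 0.5, 0.5, 0.5, 0.5]

```text
clock: 24.5
ee_pos: [0.4922, 0.1807, 0.0744]
tcp_rot: [[0.446, -0.895, -0.001], [-0.895, -0.446, -0.001], [0.0, 0.001, -1.0]]
force: [0.1, 0.1, 0.1]
gripper_width: 0.0435
```

Emit:
send_rows:
  delta_pos:
    - [0, 0, 0]
    - [0, 0, 0]
    - [0, 0, 0]
    - [0, 0, 0]
    - [0, 0, 0]
    - [0, 0, 0]
    - [0, 0, 0]
    - [0, 0, 0]
  twist:
    - [0, 0, 0]
    - [0, 0, 0]
    - [0, 0, 0]
    - [0, 0, 0]
    - [0, 0, 0]
    - [0, 0, 0]
    - [0, 0, 0]
    - [0, 0, 0]
  fingers: [0.15, 0.15, 0.15, 0.15, 0.15, 0.15, 0.15, 0.15]
  squeeze: 4

```text
clock: 25.5
ee_pos: [0.4928, 0.181, 0.0756]
tcp_rot: [[0.446, -0.895, 0.001], [-0.895, -0.446, 0.0], [-0.0, -0.001, -1.0]]
force: [-1.4, 1.6, 6.8]
gripper_width: 0.0154
```

Run:
```python
from h import *
s=arm.get_state();e=s["ee_pos"];d=e[:2]-PIV;print(e,s["force"],np.hypot(*d),np.arctan2(d[1],d[0])-np.radians(YAW)-np.pi/2+.35)
# arc by -0.25 rad about pivot, tool turning with it, 8 rows
n=8;w=-.25/n;h=np.arctan2(d[1],d[0])
y0=yaw_of(s["tcp_rot"]);r=np.hypot(*d)
for i in range(2):
    a=h+w*i;b=a+w;v=r*np.array([np.cos(b)-np.cos(a),np.sin(b)-np.sin(a)]);t=np.radians(y0)+w*i;y=np.array([np.cos(t),np.sin(t)]);x=np.array([-y[1],y[0]])
    print("dx,dy cm",100*v@x,100*v@-0 if 0 else 100*v@y,"tw",-np.degrees(w)); print("x axis",x,s["tcp_rot"][:2,0])
```

```text
[0.49283052 0.18102081 0.07563188] [-1.36451179  1.63344847  6.7612429 ] 0.15415979684867856 0.6755339067099334
dx,dy cm 0.007947058283418493 -0.48166420749907235 tw 1.7904931097838226
x axis [ 0.44622467 -0.89492097] [ 0.44622476 -0.89492091]
dx,dy cm 0.007947058283419092 -0.4816642074990736 tw 1.7904931097838226
x axis [ 0.41804507 -0.90842629] [ 0.44622476 -0.89492091]
```

Emit:
send_rows:
  delta_pos:
    - [0, 0, -0.15]
    - [0.01, -0.5, 0]
    - [0.01, -0.6, 0]
    - [0.01, -0.6, 0]
    - [0.01, -0.6, 0]
    - [0.01, -0.6, 0]
    - [0.01, -0.5, 0]
    - [0, 0, 0]
  twist:
    - [0, 0, 0]
    - [0, 0, 1.85]
    - [0, 0, 2.25]
    - [0, 0, 2.25]
    - [0, 0, 2.25]
    - [0, 0, 2.25]
    - [0, 0, 1.85]
    - [0, 0, 0]
  fingers: [0.15, 0.15, 0.15, 0.15, 0.15, 0.15, 0.15, 0.15]

```text
clock: 26.5
ee_pos: [0.5251, 0.1926, 0.0769]
tcp_rot: [[0.238, -0.971, 0.001], [-0.971, -0.238, 0.0], [0.0, -0.001, -1.0]]
force: [1.1, 1.6, -7.0]
gripper_width: 0.0163
```

Run:
```python
from h import *
s=arm.get_state();e=s["ee_pos"];d=e[:2]-PIV;print(e,s["force"],np.hypot(*d),np.arctan2(d[1],d[0])-np.radians(YAW)-np.pi/2+.35,yaw_of(s["tcp_rot"]),s["gripper_width"])
```

```text
[0.52514    0.19255835 0.07685717] [ 1.14070982  1.55348751 -6.96418161] 0.15391475133575633 0.452353329972749 -166.23943668135655 0.01625246379122312
```

Emit:
send_rows:
  delta_pos:
    - [0, -0.17, 0]
    - [0, -0.17, 0]
    - [0, 0, 0.07]
    - [0, 0, 0]
    - [0, 0, 0]
    - [0, 0, 0]
    - [0, 0, 0]
    - [0, 0, 0]
  twist:
    - [0, 0, 0.63]
    - [0, 0, 0.63]
    - [0, 0, 0]
    - [0, 0, 0]
    - [0, 0, 0]
    - [0, 0, 0]
    - [0, 0, 0]
    - [0, 0, 0]
  fingers: [0.15, 0.15, 0.15, 0.15, 0.15, 0.15, 0.15, 0.15]

```text
clock: 27.5
ee_pos: [0.5282, 0.1934, 0.0765]
tcp_rot: [[0.217, -0.976, 0.001], [-0.976, -0.217, 0.0], [-0.0, -0.001, -1.0]]
force: [0.8, -1.4, 0.9]
gripper_width: 0.0158
```

Run:
```python
from h import *
import cv2
s=arm.get_state();e=s["ee_pos"];d=e[:2]-PIV;print(e,s["force"],np.hypot(*d),np.arctan2(d[1],d[0])-np.radians(YAW)-np.pi/2+.35)
p=arm.camera_params("wrist");f=arm.grab_frame("wrist")
for n,v in [("piv",(0,0,.075)),("tip",(-.125*np.sin(.078),.125*np.cos(.078),.045))]:
    c=p["K"]@(p["R"]@rig(*v)+p["t"]);print(n,(c[:2]/c[2]).round())
cv2.imwrite("pics/w6.png",cv2.resize(f,(800,600),interpolation=cv2.INTER_CUBIC)[:,:,::-1])
```

```text
[0.52817631 0.19337433 0.07653597] [ 0.82135822 -1.4404017   0.88997222] 0.15402241996585234 0.43194491503048715
piv [ 255. -183.]
tip [254. 179.]
```

View pics/w6.png

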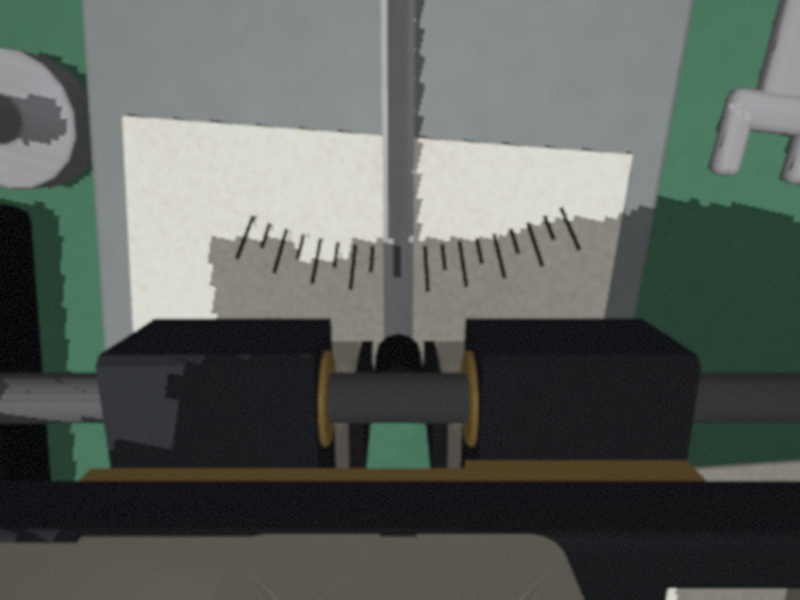

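The pointer lies within the strip's width. Its tip is at about (397,275), and the strip spans about 385 to 413 there. I'll check this numerically before letting go.

Run:
```python
import cv2
g=cv2.cvtColor(cv2.imread("pics/w6.png"),6)
for r in (20,80,150,190,230,260,290,310): print(r,g[r,376:422:2].tolist())
```

```text
20 [137, 137, 148, 166, 171, 152, 109, 86, 87, 88, 89, 89, 88, 90, 90, 90, 96, 99, 109, 120, 96, 86, 119]
80 [140, 139, 147, 166, 172, 154, 110, 88, 89, 85, 90, 89, 91, 90, 91, 92, 96, 100, 100, 94, 82, 88, 122]
150 [211, 211, 209, 194, 179, 164, 117, 89, 90, 89, 88, 88, 90, 90, 90, 93, 96, 98, 100, 115, 124, 128, 153]
190 [212, 212, 210, 197, 178, 162, 115, 88, 88, 88, 89, 88, 89, 89, 90, 92, 95, 94, 101, 119, 139, 185, 211]
230 [215, 214, 212, 200, 180, 162, 123, 92, 88, 88, 89, 88, 89, 90, 90, 91, 92, 93, 99, 120, 127, 131, 159]
260 [128, 130, 130, 123, 104, 94, 93, 93, 82, 58, 45, 45, 62, 87, 93, 91, 91, 90, 102, 120, 130, 129, 130]
290 [131, 130, 129, 120, 102, 92, 92, 94, 92, 91, 93, 92, 90, 92, 91, 90, 90, 91, 102, 121, 127, 127, 129]
310 [132, 130, 130, 123, 105, 93, 93, 93, 93, 91, 90, 90, 91, 90, 91, 89, 90, 92, 107, 125, 130, 129, 129]
```

Emit:
send_rows:
  delta_pos:
    - [0, 0, 0]
    - [0, 0, 0]
    - [0, 0, 0]
    - [0, 0, 0]
    - [0, 0, -1]
    - [0, 0, -3]
    - [0, 0, -4]
    - [-3, 0, -4]
  twist:
    - [0, 0, 0]
    - [0, 0, 0]
    - [0, 0, 0]
    - [0, 0, 0]
    - [0, 0, 0]
    - [0, 0, 0]
    - [0, 0, 0]
    - [0, 0, 0]
  fingers: [0.4, 0.4, 0.4, 0.4, 0.4, 0.4, 0.4, 0.4]

```text
clock: 28.55
ee_pos: [0.5213, 0.2216, 0.1981]
tcp_rot: [[0.215, -0.977, 0.0], [-0.977, -0.215, -0.0], [0.0, -0.0, -1.0]]
force: [0.5, 0.3, -0.6]
gripper_width: 0.035
```

Run:
```python
from h import *
import cv2
s=arm.get_state();print(s["ee_pos"],s["force"],s["gripper_width"],s["clock"])
p=arm.camera_params("wrist");f=arm.grab_frame("wrist");g=cv2.cvtColor(f,7)
c=p["K"]@(p["R"]@rig(0,0,.04)+p["t"]);print("piv",c[:2]/c[2])
cv2.imwrite("pics/w7.png",cv2.resize(f[:260,100:412],None,fx=2.5,fy=2.3,interpolation=cv2.INTER_CUBIC)[:,:,::-1])
for r in range(0,160,10): print(r,g[r,238:280].tolist())
```

```text
[0.52128052 0.22159611 0.19811278] [ 0.47137886  0.297088   -0.55384125] 0.03497706809483301 28.55
piv [253.18994718 -60.56222617]
0 [141, 141, 139, 141, 139, 139, 139, 142, 150, 161, 161, 138, 104, 88, 87, 88, 88, 88, 92, 96, 100, 97, 90, 91, 111, 133, 139, 141, 140, 141, 139, 140, 140, 140, 140, 140, 138, 139, 138, 139, 140, 138]
10 [140, 140, 138, 138, 140, 139, 139, 140, 147, 159, 160, 137, 106, 88, 88, 89, 90, 90, 93, 97, 99, 96, 86, 84, 105, 128, 139, 141, 139, 140, 139, 139, 139, 141, 139, 140, 140, 140, 140, 140, 140, 140]
20 [141, 142, 140, 141, 140, 142, 140, 141, 149, 160, 164, 145, 112, 90, 88, 88, 89, 91, 92, 96, 100, 96, 84, 82, 95, 118, 135, 141, 141, 141, 142, 141, 140, 140, 141, 141, 141, 142, 142, 142, 141, 141]
30 [141, 140, 141, 141, 141, 140, 139, 143, 149, 162, 165, 148, 114, 92, 88, 88, 88, 90, 92, 98, 101, 95, 86, 79, 90, 113, 133, 140, 142, 142, 142, 141, 142, 142, 141, 141, 143, 143, 142, 143, 142, 140]
40 [142, 143, 143, 142, 143, 142, 141, 142, 147, 159, 165, 149, 114, 91, 88, 89, 89, 90, 93, 97, 100, 94, 85, 81, 87, 110, 129, 140, 141, 140, 142, 141, 141,
[... 1637 characters left out ...]
07, 197, 162, 164, 196, 210, 213, 213, 213, 213, 214, 212, 214, 214, 214, 213, 206]
130 [212, 213, 214, 215, 215, 216, 217, 217, 214, 207, 192, 178, 174, 173, 171, 171, 168, 170, 171, 170, 166, 158, 146, 160, 191, 209, 214, 213, 213, 213, 214, 213, 214, 213, 213, 213, 212, 213, 215, 215, 214, 215]
140 [131, 131, 131, 131, 130, 132, 133, 130, 124, 111, 92, 76, 77, 87, 98, 100, 97, 99, 101, 104, 100, 96, 105, 119, 126, 131, 132, 133, 132, 130, 129, 129, 131, 129, 131, 131, 131, 131, 132, 132, 131, 130]
150 [133, 133, 133, 133, 131, 122, 95, 56, 25, 13, 22, 26, 20, 20, 17, 14, 17, 17, 21, 21, 20, 18, 17, 21, 41, 82, 116, 128, 131, 132, 133, 133, 133, 134, 132, 132, 129, 132, 133, 134, 133, 131]
```

View pics/w7.png

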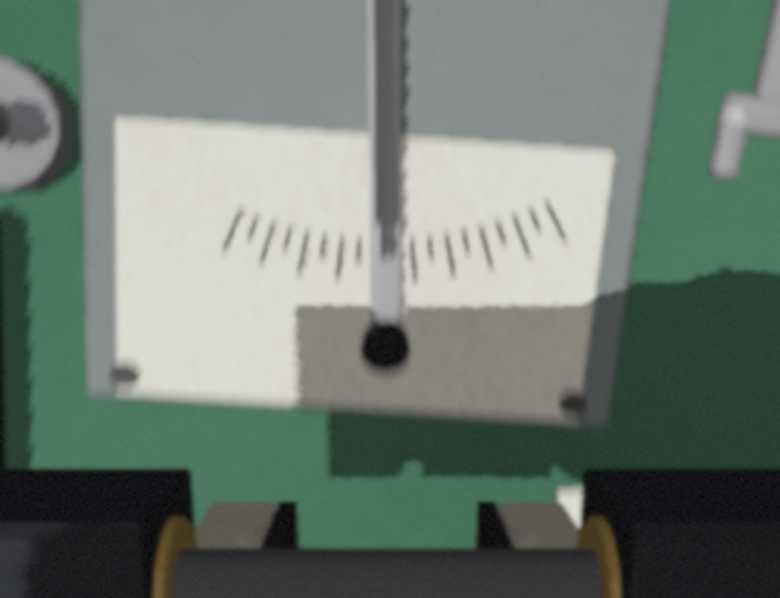

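The record arm lies directly beneath the pointer. The pointer centre is at about x=254 in raw pixels and the strip centre at about 254.6, a difference of under 1 px or about 0.006 rad. The gripper is clear of everything, so I'm handing in.

```bash
python3 -c "
from cell import arm
print(arm.job_done())"
```

```text
the job is handed in; nothing more can be done
None
```

The job is done and handed in at about 29 s of the 64 s allowed; the hand-in reports no verdict.

- **Brake lever:** I pushed it in 4 mm steps. It resisted with roughly 1–3 N until it firmed up near 0.43 rad. I held it at about 8–9 N for over a second, well under the 20 N strain limit. I then eased off, and the scene picture showed it back at rest.
- **Record arm:** I gripped the knob lightly and turned the arm from about 0.68 to 0.43 rad, then let go. The last wrist picture, taken after release, shows the arm directly under the pointer. The centre lines differ by less than 1 pixel, about 0.006 rad.
- **Grip force:** Closing on the knob gave a brief vertical force of about 7 N, up and then down. I brought it back to about 1 N before releasing.
- **Pointer and loose things:** The gripper stayed clear of the pointer and the loose things throughout. I did not measure the loose things' positions again at the end.
- **Check that disagreed:** In the first close view the pointer tip measured about 115 mm from the pivot, against the 125 mm given. The tip appears to taper, and the pointer's direction still passed through the pivot to within 0.1 mm, so I relied on the angle.

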